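# Close up the magnifier table for the night

### The job

Close up the coin table for the night: lay every tool that has been left out in its own slot of the tool tray (the label has the colour of the tool's grip) and shut the lid of the cash box. Then, last of all, switch the four white rockers of the power strip off in one finger drag along the row, without lifting the finger away until all four are off; leave the red alarm switch on and do not disturb the other things on the table.

Things in the scene. Friction and masses are not known exactly. Their poses are not given: they have to be found in the camera images.
- bank: power strip, fixed: dark steel housing 90 x 344 x 40 mm, rockers in one row along its y, round outlets behind them (+x). Origin: centre of its underside, on the table; z up. Rocker middles in this frame: x = -18 mm for all; y = 130 (sw1), 68 (sw2), 6 (sw3), -56 (sw4), -128 mm (sw_red). Only the raised rocker halves stand above 43 mm.
- sw1 (a joint): white rocker 1 of the row (rad). 56 mm long along the strip's y, 36 mm wide, V-shaped top, pivot line across its middle. 0 = on: the half toward +y is level (43 mm above the table), the half toward -y (the red end) stands up as a ramp, its end 13 mm above that. 0.5 = off: -y half level, +y half up.
- sw2 (a joint): white rocker 2 of the row (rad). Like sw1. Rockers stay where they are left (they yield to 1 to 6 N) and count as off past the middle, 0.25. A shut fingertip drawn along the row towards -y with its underside 1 to 5 mm above the level halves tips each one off as it rides over the raised half.
- sw3 (a joint): white rocker 3 of the row (rad). Like sw1.
- sw4 (a joint): white rocker 4 of the row (rad). Like sw1; the last white one.
- sw_red (a joint): red rocker of the alarm, at the -y end of the row; built like the white ones. Starts at 0 (on) and stays on.
- slot_red (a point): centre of the floor of the tool tray's slot labelled red (coloured plate on the ledge at its -x end): 150 mm long (x), 44 mm wide (y), 6 mm deep; 8 mm ribs between slots, 52 mm from one slot's centre to the next. x along the slot, z up. The wooden tray is fixed, 186 x 268 x 12 mm, slot floors 6 mm above the table; slots side by side along y, from +y: red, blue, green, yellow, white.
- slot_blue (a point): centre of the floor of the tool tray's slot labelled blue (coloured plate on the ledge at its -x end): 150 mm long (x), 44 mm wide (y), 6 mm deep; 8 mm ribs between slots, 52 mm from one slot's centre to the next. x along the slot, z up. 
- slot_green (a point): centre of the floor of the tool tray's slot labelled green (coloured plate on the ledge at its -x end): 150 mm long (x), 44 mm wide (y), 6 mm deep; 8 mm ribs between slots, 52 mm from one slot's centre to the next. x along the slot, z up. 
- slot_yellow (a point): centre of the floor of the tool tray's slot labelled yellow (coloured plate on the ledge at its -x end): 150 mm long (x), 44 mm wide (y), 6 mm deep; 8 mm ribs between slots, 52 mm from one slot's centre to the next. x along the slot, z up. 
- slot_white (a point): centre of the floor of the tool tray's slot labelled white (coloured plate on the ledge at its -x end): 150 mm long (x), 44 mm wide (y), 6 mm deep; 8 mm ribs between slots, 52 mm from one slot's centre to the next. x along the slot, z up. 
- pry_mid (a point): steel pry tool, red square grip, loose, 124 mm long, about 0.1 kg; may be absent. Point: middle of its length, half-way up (12 mm above what it lies on). x along the tool to its working end. Grip 22 mm wide (y), 24 mm high (z), from 62 mm behind this point to 22 mm ahead; working end at most 36 mm wide and lower
- magnet_mid (a point): nickel test magnet wand (the magnet does not act on anything here), blue square grip, loose, 124 mm long, about 0.1 kg; may be absent. Point: middle of its length, half-way up (12 mm above what it lies on). x along the tool to its working end. Grip 22 mm wide (y), 24 mm high (z), from 62 mm behind this point to 22 mm ahead; working end at most 36 mm wide and lower
- loupe_mid (a point): hand loupe with a round lens 36 mm across, green square grip, loose, 124 mm long, about 0.1 kg; may be absent. Point: middle of its length, half-way up (12 mm above what it lies on). x along the tool to its working end. Grip 22 mm wide (y), 24 mm high (z), from 62 mm behind this point to 22 mm ahead; working end at most 36 mm wide and lower
- brush_mid (a point): coin brush with a brass ferrule, yellow square grip, loose, 124 mm long, about 0.1 kg; may be absent. Point: middle of its length, half-way up (12 mm above what it lies on). x along the tool to its working end. Grip 22 mm wide (y), 24 mm high (z), from 62 mm behind this point to 22 mm ahead; working end at most 36 mm wide and lower
- torch_mid (a point): pen torch, white square grip, loose, 124 mm long, about 0.1 kg; may be absent. Point: middle of its length, half-way up (12 mm above what it lies on). x along the tool to its working end. Grip 22 mm wide (y), 24 mm high (z), from 62 mm behind this point to 22 mm ahead; working end at most 36 mm wide and lower
- lid (a joint): lid of the black japanned cash box (150 x 210 x 78 mm, brass latch in front), hinged along its far rim (rad): 0 = shut, 0.8 to 1.1 at the start; stiff hinge that stays where it is left and gives way to about 3 N at the front edge. Lid 154 mm from hinge to front edge, 216 mm wide; its outer face lies 8 mm outside the hinge line.
- lid_hinge (a point): middle of the lid's hinge line, 78 mm above the table, fixed; axes as the box: x points from the front of the box to the hinge, y along the hinge
- dish: white porcelain pin dish, 84 mm across, loose, a bystander; origin at its underside
- socket: brass bayonet socket, 34 mm high, loose, a bystander; origin at its underside
- bulb: frosted bulb lying on its side on a cork pad, 92 mm long, 60 mm high, loose, a bystander; origin at its underside
Not all that is in view belongs to the job. What is shaped like the part that bears brush_mid but pink or turquoise is not meant.

How it is judged:
By the outcome, as a careful person would: the job done as asked, in the order asked, and still so for the second after the job is handed in, with the robot touching nothing.
Of pry, magnet, loupe, brush, torch only 4 to 5 are there at a start; the rules pass over those that are not, and their reading is None.
At some moment in a run one of pry, magnet, loupe, brush, torch may be knocked a few centimetres aside while the robot is not near it.
Once in a run the grip may slacken for a moment while it holds something.
It also fails if it takes over 200 s, if anything falls off the work surface, if the arm or the gripper's body presses on something with over 40 N, if the wrist force passes 120 N, or if a joint passes its speed limit or range.

### The arm

A 6-joint arm with a two-finger parallel gripper is mounted at the origin on the work surface. World frame = base frame: x ahead of the robot, y to its left, z up, the work surface at z = 0. Lengths are in mm, angles in rad, forces in N, time in s.
With the tool pointing down it reaches from about 400 to 925 mm from the base axis. Payload 12.5 kg.
Tool frame: the origin (TCP) lies midway between the tips of the shut fingers; the grasp point (between the pads) lies 19 mm behind it (env.tcp_to_grasp is the distance from the TCP to the grasp point, in mm); z points along the fingers, y is the line along which they close (so a half turn about z gives the same grasp; the last joint's range is limited). The gripper opens to 95 mm and grips with 3 to 60 N. Pads are 20 mm wide; open, the fingers measure 119 mm over their backs; the gripper's body (75 mm by 180 mm) begins 59 mm behind the grasp point.
Start: joints at [1.027, 0.491, 1.559, -0, 1.092, -0.106], TCP at [264.954, 566.08, 214.661] pointing down, gripper open.
Joint ranges: [-3.1, 3.1], [-0.84, 2.19], [0.05, 2.79], [-1.13, 4.28], [0.06, 2.93], [-2.69, 2.69]. Speed limits (rad/s): [2.22, 2.22, 2.79, 3.14, 3.14, 3.14].

### API

Orientations are given as [roll, pitch, yaw] about the fixed x, y, z axes, in that order (R = Rz(yaw) Ry(pitch) Rx(roll)).
In Python, from cell import env gives the robot as it stands. The module is installed in compiled form; this text tells all that it offers.
- The arm moves only by the tool step_arm, never from a script. Its argument "plan" is a list that holds one entry, the list of rows, each a list of 5 numbers: the shift along the tool's x, y, z in mm, then the turn about the tool's z in degrees, then the opening, from -1 (shut) to 1 (fully open). A call has 1 to 8 rows; each row is the pose to reach, as a shift and turn from the pose commanded when the call began, along the tool's axes at that moment; what a row does not reach only later rows make up. A row lasts 1/12 s, in which the tool goes at most 41.7 mm and 7.16 degrees, less where a joint would pass 70% of its speed; a pose out of reach is approached as far as the arm can. A call with a gripper value outside its range is refused whole. The fingers move at their own pace and stop on an object; the grip force is fixed at half the most. Time passes only in rows, so rows that repeat a pose let the fingers close. It gives the time, the measured TCP pose, the force, the opening and the grip force at its end, in the units of the state.
- env.state(): the state, without advancing time (a new reading comes with each control period).
- env.read_camera(name): name is "scene" or "top" or "wrist"; returns the picture (400x640x3 uint8, blue, green, red); there is no depth.
- env.get_calibration(name): a dict with "K" (3x3 intrinsics, pixels), "extrinsics" (4x4, takes a point from world to camera coordinates). Camera axes: x right, y up, looking along -z (the intrinsics and any distortion apply to the point x, -y, -z); pixel columns grow to the right and rows downward; lengths in mm; the calibration is good to about 2 mm. A picture is of the moment at which its call begins: read the wrist's pose just before it. get_calibration takes no time and is no camera call; for the wrist camera it gives the pose at the moment of the call.
- env.job_done(): hands the job in; it is judged then, once.
The state is a dict: "t": time; "joints": joint angles; "qvel": joint speeds; "tau": joint torques, N m; "eef_pos": TCP position; "tcp_rot": TCP orientation; "ft_force": force on the tool from outside, world axes, zero at the start; "moment": the same for the moment, N m; "opening": opening from 0.0 (shut) to 1.0 (fully open); "grip_force": force on a finger pad.
Only numpy, scipy, OpenCV 4.12 (cv2) and the standard library are available. Lean on these libraries where they do the work, as an engineer would, in place of code of your own. Each camera call takes 0.05 s, during which the arm holds its last target. There are 200 camera calls.

## Working session

There is one attempt and no reset: what is moved stays moved. The work goes in short steps, Python scripts to look and compute and a tool call to move; the robot and the scene stay as the last step left them, time stands still between calls to the robot, and variables do not carry over. Pictures are saved under pics/ and viewed, at most 14 in all, crops included, and the job is handed in when it is done.

Besides the shell and the picture viewer there is one more tool, called after ">>>" in YAML: its name, and indented under it one key for each argument. step_arm: Moves the arm, as the interface text tells. Its arguments: {"type":"object","properties":{"plan":{"type":"array"}},"required":["plan"]}

```bash
mkdir -p pics
cat > h.py <<'E'
import numpy as np, cv2
from cell import env
def shot(n,f=None):
    c=env.get_calibration(n); im=env.read_camera(n)
    if f: cv2.imwrite('pics/'+f,im)
    return im,np.array(c['K'],float),np.array(c['extrinsics'],float)
def ray(K,E,u,v,z):
    d=np.linalg.inv(K)@[u,v,1]; d=np.array([d[0],-d[1],-d[2]])
    R=E[:3,:3]; o=-R.T@E[:3,3]; w=R.T@d
    return o+w*(z-o[2])/w[2]
def proj(K,E,p):
    c=E[:3,:3]@np.array(p,float)+E[:3,3]; q=K@[c[0],-c[1],-c[2]]
    return q[:2]/q[2]
E
python3 - <<'E'
from h import *
for n in('top','scene','wrist'):
    im,K,Ex=shot(n,n+'0.png'); print(n,K.tolist(),np.round(Ex,3).tolist(),env.get_calibration(n).keys())
print(env.state())
E
```

```text
top [[498.45863814507413, 0.0, 319.13942081606683], [0.0, 498.45863814507413, 203.00696965543585], [0.0, 0.0, 1.0]] [[0.027, -1.0, -0.014, 26.571], [0.993, 0.026, 0.114, -472.345], [-0.114, -0.017, 0.993, -1498.38], [0.0, 0.0, 0.0, 1.0]] dict_keys(['K', 'extrinsics'])
scene [[445.0642518750516, 0.0, 321.01499015414555], [0.0, 445.0642518750516, 191.1132645780411], [0.0, 0.0, 1.0]] [[-0.645, 0.764, -0.0, 258.676], [-0.622, -0.525, 0.58, 259.008], [0.443, 0.375, 0.814, -1724.199], [0.0, 0.0, 0.0, 1.0]] dict_keys(['K', 'extrinsics'])
wrist [[303.1882851411282, 0.0, 316.70451333870426], [0.0, 303.1882851411282, 203.60673689278838], [0.0, 0.0, 1.0]] [[0.425, 0.905, -0.002, -625.152], [-0.87, 0.407, -0.279, 31.609], [-0.252, 0.12, 0.96, -390.678], [0.0, 0.0, 0.0, 1.0]] dict_keys(['K', 'extrinsics'])
{'t': 0.15, 'joints': array([ 1.02741598e+00,  4.91403291e-01,  1.55933115e+00, -6.91397895e-06,
        1.09169795e+00, -1.05591282e-01]), 'qvel': array([ 0.00101397, -0.0011806 , -0.00218749,  0.00070365,  0.00117717,
        0.00040164]), 'tau': array([ 1.84092351e-03, -6.12896204e+01, -2.58282173e+01,  6.92677335e-02,
        4.72209847e-02, -1.26256236e-04]), 'eef_pos': array([264.83978427, 565.90676978, 214.19957896]), 'tcp_rot': array([-3.14075696e+00, -8.24046698e-05,  2.70380674e+00]), 'ft_force': array([-0.54524614, -0.35641772, -0.95700615]), 'moment': array([ 0.00714031, -0.01451145, -0.02686863]), 'grip_force': 0.0, 'opening': 1.0005312718478927}
```

View pics/top0.png

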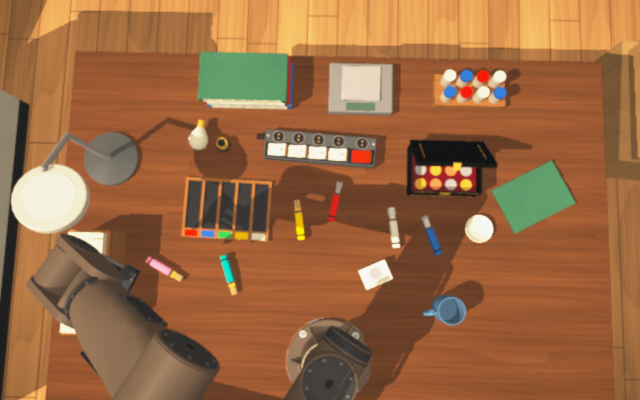

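View pics/scene0.png

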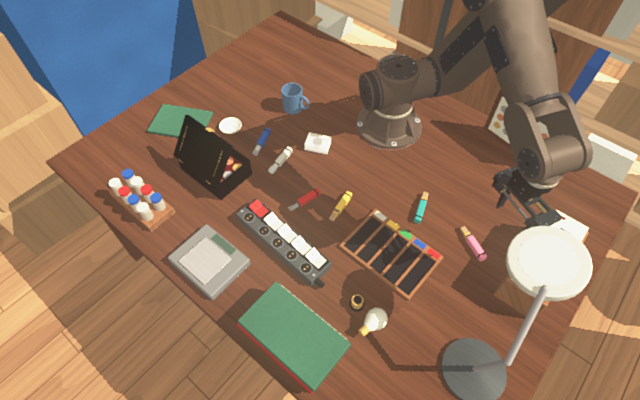

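The top view shows the tray around (227,210), the strip at (320,148), the cash box at (445,168), and the tools: yellow (299,220), red (335,202), white (394,228), blue (431,235). Green (loupe) doesn't seem to be there. Pink and turquoise are decoys.

Run:
```python
from h import *
im=cv2.imread('pics/top0.png')
a=cv2.resize(im[120:260,170:500],None,fx=2.4,fy=2.4,interpolation=cv2.INTER_CUBIC)
b=cv2.imread('pics/wrist0.png')
cv2.imwrite('pics/crop1.png',a)
im,K,E=im,*[np.array(env.get_calibration('top')[k]) for k in('K','extrinsics')]
hsv=cv2.cvtColor(im,cv2.COLOR_BGR2HSV); L={}
H,S,V=[hsv[...,i].astype(int) for i in range(3)]
M={'red':((H<5)|(H>174))&(S>200)&(V>110),'blue':(H>100)&(H<125)&(S>120)&(V>80),'yellow':(H>20)&(H<32)&(S>150)&(V>120),'green':(H>45)&(H<80)&(S>120)&(V>100),'white':(S<70)&(V>130)}
for n,m in M.items():
    k,lab,st,ce=cv2.connectedComponentsWithStats(m.astype(np.uint8))
    for i in range(1,k):
        if st[i,4]>25 and 170<ce[i,0]<500 and 120<ce[i,1]<300:
            y,x=np.where(lab==i); (c,wh,an)=cv2.minAreaRect(np.c_[x,y].astype(np.float32))
            print(n,np.round(c,1),np.round(wh,1),round(an),st[i,4],np.round(ray(K,E,*ce[i],24)[:2]))
```

```text
red [360.2 156.2] [17.1 11.7] 4 105 [621. -76.]
red [472.4 176.4] [ 4.7 16.9] 5 47 [ 567. -432.]
red [458. 178.] [9.4 7.5] 51 44 [ 562. -385.]
red [334. 205.] [ 7.2 20.8] 13 150 [467.  -7.]
red [190.5 232. ] [4. 9.] 90 43 [372. 429.]
blue [433.5 241.1] [26.9  7.2] 68 188 [ 366. -310.]
blue [207.5 233.5] [ 5. 11.] 90 63 [370. 377.]
yellow [200.  122.7] [4.1 5.7] 18 26 [716. 420.]
yellow [456.5 166. ] [8. 7.] 90 51 [ 598. -381.]
yellow [435.5 170.5] [7. 9.] 90 69 [ 583. -316.]
yellow [423.  182.5] [7. 4.] 90 31 [ 544. -277.]
yellow [465.5 183.5] [7. 9.] 90 69 [ 544. -408.]
yellow [299.3 225.7] [27.3  7.9] 82 209 [400.  97.]
yellow [241. 235.] [ 6. 12.] 90 86 [367. 275.]
green [224.  234.5] [ 5. 12.] 90 69 [368. 325.]
white [196.6 136.3] [13.  18.8] 27 197 [671. 428.]
white [276.  142.5] [25. 18.] 90 296 [646. 177.]
white [297.2 144.6] [17.4 26.1] 9 294 [642. 114.]
white [317.5 146.1] [18.1 26. ] 7 294 [638.  50.]
white [337.2 147.9] [18. 26.] 6 300 [635. -12.]
white [361.8 143.3] [14.1 11.8] 9 56 [660. -87.]
white [420.5 170. ] [8. 9.] 90 78 [ 584. -270.]
white [466. 171.] [ 8. 10.] 90 82 [ 584. -409.]
white [450.5 184. ] [10.  9.] 90 85 [ 540. -362.]
white [338.5 187. ] [10.  5.] 90 50 [523. -18.]
white [391.5 212.7] [11.4  6.7] 79 70 [ 449. -182.]
white [479.  228.5] [26.2 26.2] 45 573 [ 407. -449.]
white [425.9 221.6] [11.1  5.7] 72 63 [ 424. -288.]
white [394.3 233.5] [27.6  7.1] 84 184 [ 383. -191.]
white [207.5 233. ] [ 6. 13.] 90 27 [373. 380.]
white [258.2 236.1] [12.  5.] 6 61 [365. 222.]
white [375.1 274.2] [21.4 29.2] 67 602 [ 261. -135.]
```

View pics/crop1.png

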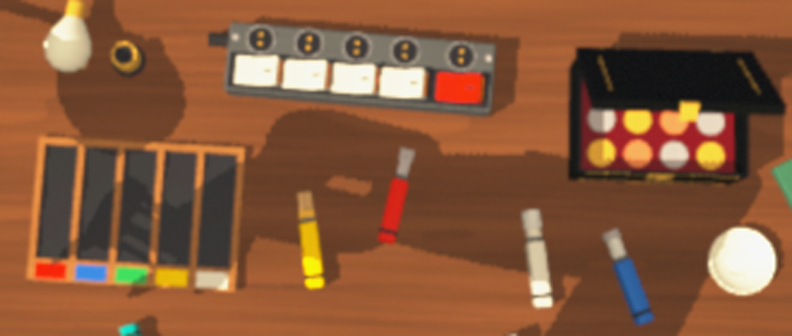

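The crop confirms that all four working ends point towards +x. Label order runs red to white from +y, and there is no loupe. Next I measure tool poses, slots, strip and box.

```bash
cat >> h.py <<'E'
def masks(im):
    H,S,V=[cv2.cvtColor(im,cv2.COLOR_BGR2HSV)[...,i].astype(int) for i in range(3)]
    return {'red':((H<5)|(H>174))&(S>190)&(V>90),'blue':(H>100)&(H<125)&(S>110)&(V>60),'yellow':(H>20)&(H<32)&(S>150)&(V>100),'white':(S<75)&(V>115)}
def blob(m,u,v,r=40):
    k,lab,st,ce=cv2.connectedComponentsWithStats(cv2.morphologyEx(m.astype(np.uint8),cv2.MORPH_CLOSE,np.ones((5,5))))
    c=[i for i in range(1,k) if st[i,4]>25 and np.hypot(ce[i,0]-u,ce[i,1]-v)<r]
    if not c: return None
    return np.argwhere(lab==max(c,key=lambda i:st[i,4]))[:,::-1].astype(np.float32)
def grip(n,K,E,px,z=24):
    "pixels of grip -> ground-plane rectangle: centre, size, axis angle (near +x)"
    P=np.array([ray(K,E,u,v,z)[:2] for u,v in px],np.float32)
    c,wh,a=cv2.minAreaRect(P); a=np.radians(a)
    if wh[1]>wh[0]: a+=np.pi/2
    a=(a+np.pi/2)%np.pi-np.pi/2
    return np.array(c),np.round(wh),a
def move(x,y,z,yaw,start=None):
    "row from commanded pose to a world target; prints dx dy dz turn"
    if start is None:
        s=env.state(); start=(*s['eef_pos'],s['tcp_rot'][2])
    d=np.array([x,y])-start[:2]; w=start[3]
    X=np.array([np.cos(w),np.sin(w)]); Y=np.array([np.sin(w),-np.cos(w)])
    t=-np.degrees((yaw-w+np.pi)%(2*np.pi)-np.pi)
    print('row',np.round([X@d,Y@d,start[2]-z,t],1)); return (x,y,z,yaw)
E
python3 - <<'E'
from h import *
im=cv2.imread('pics/top0.png'); c=env.get_calibration('top');K,E=np.array(c['K']),np.array(c['extrinsics'])
print('cam',-E[:3,:3].T@E[:3,3])
M=masks(im)
for n,u,v in(('red',334,205),('blue',433,241),('yellow',299,225),('white',394,233)):
    print(n,grip(n,K,E,blob(M[n],u,v,15)))
hsv=cv2.cvtColor(im,cv2.COLOR_BGR2HSV)
m=((hsv[...,1]<110)&(hsv[...,2]<110)).astype(np.uint8); m[:,:180]=0;m[:,272:]=0;m[:175]=0;m[245:]=0
cs=cv2.findContours(m,cv2.RETR_EXTERNAL,2)[0]
for q in cs:
    if cv2.contourArea(q)>200: print('slot',grip('',K,E,q[:,0],6))
for n,u,v in(('red',190,232),('blue',207,233),('yellow',241,235),('white',258,236)):
    b=blob(M[n],u,v,6)
    if b is not None: print('label',n,np.round(ray(K,E,*b.mean(0),12)))
for u,v in((276,142.5),(297.2,144.6),(317.5,146.1),(337.2,147.9),(360.5,155)): print('sw',np.round(ray(K,E,u,v,48)))
# box corners from crop
for u,v,z,n in((570,180,78,'frontL'),(748,183,78,'frontR'),(575,48,78,'rearL'),(583,107,180,'lidfrontL'),(783,110,180,'lidfrontR'),(735,55,80,'lidrearR')): print(n,np.round(ray(K,E,u/2.4+170,v/2.4+120,z)))
E
```

```text
cam [ 297.81734988   13.62906008 1542.74961544]
red (array([459.11941528,  -5.04280663]), array([22., 82.]), np.float64(-0.19414431030872237))
blue (array([ 364.66802979, -310.79174805]), array([82., 23.]), np.float64(0.3719730305151825))
yellow (array([400.60787964,  97.78718567]), array([83., 24.]), np.float64(0.16325878226447554))
white (array([ 404.04266357, -188.73257446]), array([123.,  23.]), np.float64(0.14183027240915513))
slot (array([456.1958313 , 222.70497131]), array([ 40., 144.]), np.float64(-0.03172637122416866))
slot (array([457.23638916, 274.7913208 ]), array([ 40., 143.]), np.float64(-0.033363016872076656))
slot (array([459.0592041 , 327.01553345]), array([ 40., 143.]), np.float64(-0.03300135959604411))
slot (array([460.84570312, 378.30957031]), array([ 40., 143.]), np.float64(-0.042596862161653704))
slot (array([462.61148071, 431.19458008]), array([ 39., 143.]), np.float64(-0.021876270458347058))
label red [372. 432.  12.]
label blue [371. 380.  12.]
label yellow [368. 277.  12.]
label white [366. 224.  12.]
sw [652. 176.  48.]
sw [647. 111.  48.]
sw [644.  49.  48.]
sw [640. -12.  48.]
sw [620. -83.  48.]
frontL [ 496. -222.   78.]
frontR [ 498. -441.   78.]
rearL [ 662. -227.   78.]
lidfrontL [ 568. -220.  180.]
lidfrontR [ 570. -450.  180.]
lidrearR [ 658. -425.   80.]
```

View pics/wrist0.png

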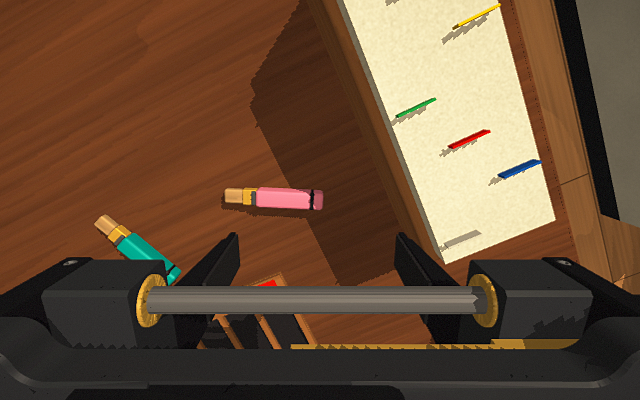

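```bash
cat > plan.py <<'E'
from h import *
G={'yellow':(400.6,97.8,.163),'red':(459.1,-5,-.194),'white':(384.2,-191.6,.142),'blue':(364.7,-310.8,.372)}
S={'red':(462.6,430.6),'blue':(460.8,378.5),'yellow':(457.6,274.7),'white':(456,222.7)}
def pick(n):
    x,y,a=G[n]; return x+10*np.cos(a),y+10*np.sin(a),a
def place(n):
    x,y=S[n]; a=-.033; return x-10*np.cos(a),y-10*np.sin(a),a
E
python3 - <<'E'
from plan import *
x,y,a=pick('yellow'); p=move(x,y,110,a); p=move(x,y,9,a,p); p=move(x,y,80,a,p)
X,Y,A=place('yellow'); p=move(X,Y,80,A,p)
E
```

```text
row [-329.7 -360.8  104.2  145.6]
row [  0.   0. 101.  -0.]
row [  0.   0. -71.  -0.]
row [  65.1 -167.3    0.    11.2]
```

>>> step_arm:
  plan:
    - [[-20,-20,5,7,1],[-45,-50,15,14,1],[-85,-90,26,21,1],[-120,-130,39,28,1],[-160,-175,52,35,1],[-200,-220,65,42,1],[-240,-262,78,49,1],[-270,-295,90,56,1]]

```text
t: 0.82
eef_pos: [358.0, 267.3, 145.5]
tcp_rot: [3.141, -0.0, 1.721]
ft_force: [0.6, 0.5, -0.6]
opening: 1.0
grip_force: 0.0
```

>>> step_arm:
  plan:
    - [[0,0,0,7,1],[0,0,0,14,1],[0,0,0,21,1],[0,0,0,28,1],[0,0,0,35,1],[0,0,0,42,1],[0,0,0,49,1],[0,0,0,56,1]]

```text
t: 1.48
eef_pos: [357.9, 269.0, 145.6]
tcp_rot: [-3.142, 0.0, 0.743]
ft_force: [0.2, 0.4, -0.1]
opening: 1.0
grip_force: 0.0
```

Run:
```python
from plan import *
s=env.state();print(s['eef_pos'],s['tcp_rot'],s['t'],s['joints'])
x,y,a=pick('yellow'); p=move(x,y,110,a); p=move(x,y,9,a,p)
```

```text
[357.89460988 268.95029272 145.61105776] [-3.14151442e+00  1.42148142e-04  7.42983620e-01] 1.4833 [4.96683496e-01 3.42034196e-01 2.05735949e+00 6.09595136e-05
 7.42355899e-01 1.32445129e+00]
row [-76.  160.4  35.6  33.2]
row [  0.   0. 101.  -0.]
```

>>> step_arm:
  plan:
    - [[-15,32,7,7,0.4],[-30,64,14,14,0.4],[-46,97,21,21,0.4],[-61,129,29,28,0.4],[-76,160,36,33,0.4],[-76,160,36,33,0.4],[-76,160,36,33,0.4]]

```text
t: 2.07
eef_pos: [411.5, 98.7, 109.3]
tcp_rot: [-3.141, 0.001, 0.17]
ft_force: [0.6, 1.3, 0.7]
opening: 0.7
grip_force: 0.0
```

Run:
```python
from plan import *
im,K,E=shot('top','top1.png')
s=env.state();print(s['eef_pos'],s['tcp_rot'],s['opening'])
M=masks(im)
for n in G:
    x,y,a=G[n]; q=proj(K,E,(x,y,24)); b=blob(M[n],*q,25)
    if b is not None: print(n,grip(n,K,E,b))
    
im,K,E=shot('wrist','w1.png'); M=masks(im)
x,y,a=G['yellow']; q=proj(K,E,(x,y,24)); b=blob(M['yellow'],*q,60); print(q, None if b is None else grip('y',K,E,b))
x,y,a=pick('yellow'); p=move(x,y,9,a)
```

```text
[411.18094808  99.72577855 109.58070796] [-3.14141963e+00  5.63429712e-04  1.72372249e-01] 0.6980409244939407
red (array([459.70147705,  -4.97312164]), array([22., 81.]), np.float64(-0.21871822979326438))
white (array([ 404.64648438, -189.0381012 ]), array([123.,  23.]), np.float64(0.16367391914414853))
blue (array([ 364.66802979, -310.79174805]), array([82., 23.]), np.float64(0.3719730305151825))
[317.10056966 221.55387127] (array([412.76846313, 100.04387665]), array([98., 21.]), np.float64(0.16066639468036525))
row [ -0.8   0.9 100.7   0.6]
```

>>> step_arm:
  plan:
    - [[-1,1,40,0,0.4],[-1,1,80,0,0.4],[-1,1,101,0,0.4],[-1,1,101,0,0.4],[-1,1,101,0,-1],[-1,1,101,0,-1],[-1,1,101,0,-1],[-1,1,101,0,-1]]

```text
t: 2.83
eef_pos: [411.1, 99.2, 10.0]
tcp_rot: [3.141, -0.003, 0.174]
ft_force: [-0.3, -0.2, -1.0]
opening: 0.476
grip_force: 0.0
```

>>> step_arm:
  plan:
    - [[0,0,0,0,-1],[0,0,0,0,-1],[0,0,-15,0,-1],[0,0,-40,0,-1],[0,0,-70,0,-1],[0,0,-70,0,-1]]

```text
t: 3.33
eef_pos: [412.0, 99.1, 82.6]
tcp_rot: [3.141, -0.006, 0.173]
ft_force: [0.3, 0.1, 1.5]
opening: 0.053
grip_force: 0.0
```

Run:
```python
from plan import *
s=env.state();print(s['eef_pos'],s['tcp_rot'],s['opening']*95,s['grip_force'])
X,Y,A=place('yellow'); p=move(X,Y,80,A); p=move(X,Y,16,A,p)
```

```text
[411.95413291  99.06598992  82.55453122] [ 3.14111665 -0.00597649  0.17311923] 5.0587980521859075 0.0
row [  65.4 -167.2    2.6   11.8]
row [ 0.  0. 64. -0.]
```

>>> step_arm:
  plan:
    - [[0,0,0,0,0],[0,0,0,0,0],[0,0,0,0,0],[0,0,0,0,0],[0,0,0,0,0],[0,0,0,0,0]]

```text
t: 3.83
eef_pos: [410.2, 98.9, 78.1]
tcp_rot: [-3.141, 0.001, 0.173]
ft_force: [0.0, 0.0, 0.6]
opening: 0.423
grip_force: 0.0
```

Run:
```python
from plan import *
im,K,E=shot('wrist','w2.png'); M=masks(im)
s=env.state();print(s['eef_pos'],s['tcp_rot'],s['opening'])
x,y,a=G['yellow']; q=proj(K,E,(x,y,24)); b=blob(M['yellow'],*q,80); print(q, None if b is None else grip('y',K,E,b))
x,y,a=pick('yellow'); p=move(x,y,9,a)
```

```text
[410.25963449  98.89716481  78.25004048] [-3.14142507e+00  9.05243020e-04  1.73057867e-01] 0.458193755965756
[316.31644712 233.542569  ] (array([420.03872681, 101.41065979]), array([84., 21.]), np.float64(0.1544710996812706))
row [ 0.3 -0.5 69.3  0.6]
```

View pics/w2.png

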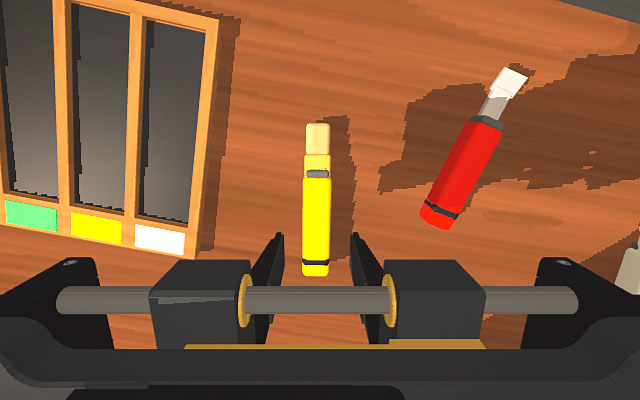

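The wrist view shows the brush still in place between the open fingers, grip from (315,276) to (317,178). The fingers are just slow, so I'll allow more rows.

>>> step_arm:
  plan:
    - [[0,0,35,0,0],[0,0,69,0,0],[0,0,69,0,0],[0,0,69,0,-1],[0,0,69,0,-1],[0,0,69,0,-1],[0,0,69,0,-1],[0,0,69,0,-1]]

```text
t: 4.55
eef_pos: [411.1, 99.0, 11.1]
tcp_rot: [3.141, -0.003, 0.173]
ft_force: [-1.7, 0.0, 14.8]
opening: 0.229
grip_force: 29.9
```

>>> step_arm:
  plan:
    - [[0,0,0,0,-1],[0,0,0,0,-1],[0,0,0,0,-1],[0,0,0,0,-1],[0,0,-15,0,-1],[0,0,-40,0,-1],[0,0,-70,0,-1],[0,0,-70,0,-1]]

```text
t: 5.22
eef_pos: [412.0, 99.1, 84.1]
tcp_rot: [3.141, -0.007, 0.173]
ft_force: [0.6, -0.2, 0.1]
opening: 0.23
grip_force: 29.9
```

Run:
```python
from plan import *
s=env.state();print(s['eef_pos'],s['tcp_rot'],s['opening']*95,s['grip_force'])
X,Y,A=place('yellow'); p=move(X,Y,60,A); p=move(X,Y,16,A,p)
```

```text
[412.01147758  99.13078981  84.08291484] [ 3.14101897 -0.00689102  0.173294  ] 21.880841539913014 29.936158061027527
row [  65.4 -167.1   24.1   11.8]
row [ 0.  0. 44. -0.]
```

>>> step_arm:
  plan:
    - [[13,-35,0,3,-1],[26,-70,0,6,-1],[40,-105,5,9,-1],[53,-140,12,12,-1],[65,-167,24,12,-1],[65,-167,24,12,-1],[65,-167,24,12,-1],[65,-167,24,12,-1]]

```text
t: 5.88
eef_pos: [445.2, 274.2, 55.8]
tcp_rot: [3.141, 0.0, -0.036]
ft_force: [-0.3, 0.0, -0.4]
opening: 0.229
grip_force: 29.9
```

Run:
```python
from plan import *
im,K,E=shot('wrist','w3.png'); im,K,E=shot('top','top2.png')
s=env.state();print(s['eef_pos'],s['tcp_rot'],s['opening']*95,s['grip_force'])
X,Y,A=place('yellow'); p=move(X,Y,17,A)
```

```text
[445.61928106 273.71827287  56.18900709] [-3.14143860e+00 -2.94206423e-04 -3.72391109e-02] 21.776612012527703 29.93602216243744
row [ 1.9 -1.4 39.2 -0.2]
```

View pics/w3.png

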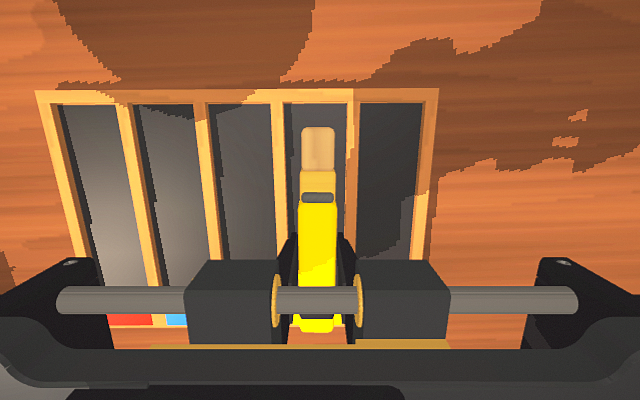

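The brush is held straight over the yellow slot (4th from left), so I lower and release it.

>>> step_arm:
  plan:
    - [[2,-1,20,0,-1],[2,-1,39,0,-1],[2,-1,39,0,-1],[2,-1,39,0,-0.2],[2,-1,39,0,-0.2],[2,-1,39,0,-0.2],[2,-1,39,0,-0.2],[2,-1,39,0,-0.2]]

```text
t: 6.65
eef_pos: [447.9, 275.5, 17.2]
tcp_rot: [-3.141, -0.001, -0.036]
ft_force: [0.0, -0.2, -0.5]
opening: 0.395
grip_force: 0.0
```

>>> step_arm:
  plan:
    - [[0,0,0,0,-0.2],[0,0,-30,0,-0.2],[0,0,-65,0,-0.2],[0,0,-85,0,0.1],[0,0,-85,0,0.1]]

```text
t: 7.07
eef_pos: [449.2, 276.3, 105.6]
tcp_rot: [-3.139, -0.006, -0.036]
ft_force: [0.5, 1.1, -0.1]
opening: 0.485
grip_force: 0.0
```

Run:
```python
from plan import *
s=env.state();print(s['eef_pos'],s['tcp_rot'],s['opening']*95,s['grip_force'])
x,y,a=pick('red'); p=move(x,y,90,a); p=move(x,y,12,a,p)
```

```text
[449.19271336 276.32321458 105.60190175] [-3.1387056  -0.00568232 -0.03612298] 46.11314386634819 0.0
row [ 29.9 282.4  15.6   9. ]
row [ 0.  0. 78. -0.]
```

>>> step_arm:
  plan:
    - [[5,40,2,2,0.1],[9,80,4,4,0.1],[13,120,6,6,0.1],[17,160,8,9,0.1],[21,200,10,9,0.1],[25,240,13,9,0.1],[30,282,15,9,0.1],[30,282,15,9,0.1]]

```text
t: 7.73
eef_pos: [467.9, -12.9, 86.0]
tcp_rot: [3.141, -0.0, -0.199]
ft_force: [1.1, -0.3, 0.1]
opening: 0.548
grip_force: 0.0
```

Run:
```python
from plan import *
im,K,E=shot('top','top3.png'); M=masks(im)
for n in G:
    x,y,a=G[n]; q=proj(K,E,(x,y,24)); b=blob(M[n],*q,25)
    if b is not None: print(n,grip(n,K,E,b))
u,v=proj(K,E,(438,274,30)); b=blob(M['yellow'],u,v,12); print('placed',grip('',K,E,b,30))
im,K,E=shot('wrist','w4.png'); M=masks(im)
x,y,a=G['red']; q=proj(K,E,(x,y,24)); b=blob(M['red'],*q,60); print(grip('y',K,E,b))
s=env.state();print(s['eef_pos'],s['tcp_rot'])
x,y,a=pick('red'); p=move(x,y,11,a)
```

```text
white (array([ 404.23675537, -189.05326843]), array([123.,  23.]), np.float64(0.15808282881736568))
blue (array([ 364.60046387, -310.69790649]), array([82., 24.]), np.float64(0.36345777266673585))
placed (array([453.32562256, 272.57525635]), array([27., 86.]), np.float64(-0.05364405383746629))
(array([471.40261841,  -6.12868118]), array([22., 68.]), np.float64(-0.20670231327093624))
[467.22418836  -8.7800632   86.17588316] [-3.14151374e+00  7.99397382e-04 -1.97060990e-01]
row [ 1.3 -2.1 75.2 -0.2]
```

>>> step_arm:
  plan:
    - [[2,-2,38,0,0.1],[2,-2,75,0,0.1],[2,-2,75,0,0.1],[2,-2,75,0,-1],[2,-2,75,0,-1],[2,-2,75,0,-1],[2,-2,75,0,-1],[2,-2,75,0,-1]]

```text
t: 8.5
eef_pos: [470.5, -5.7, 13.2]
tcp_rot: [-3.141, -0.003, -0.193]
ft_force: [0.6, -0.4, -0.6]
opening: 0.257
grip_force: 0.0
```

>>> step_arm:
  plan:
    - [[0,0,0,0,-1],[0,0,0,0,-1],[0,0,0,0,-1],[0,0,0,0,-1],[0,0,-15,0,-1],[0,0,-40,0,-1],[0,0,-70,0,-1],[0,0,-70,0,-1]]

```text
t: 9.17
eef_pos: [471.5, -6.0, 86.1]
tcp_rot: [-3.141, -0.007, -0.193]
ft_force: [0.1, -0.6, -1.2]
opening: 0.229
grip_force: 3.0
```

Run:
```python
from plan import *
im,K,E=shot('top'); u,v=proj(K,E,(457,274,30)); u,v=int(u),int(v)
cv2.imwrite('pics/c5.png',cv2.resize(im[v-40:v+40,u-70:u+70],None,fx=5,fy=5,interpolation=cv2.INTER_CUBIC))
s=env.state();print(s['eef_pos'],s['tcp_rot'],s['opening']*95,s['grip_force'])
X,Y,A=place('red'); p=move(X,Y,80,A); p=move(X,Y,18,A,p)
```

```text
[470.95204122  -5.95982046  84.21447537] [-3.14129787 -0.00534069 -0.19348274] 21.626365277279973 29.998494386672974
row [-102.  -425.2    4.2   -9.2]
row [ 0.  0. 62. -0.]
```

View pics/c5.png

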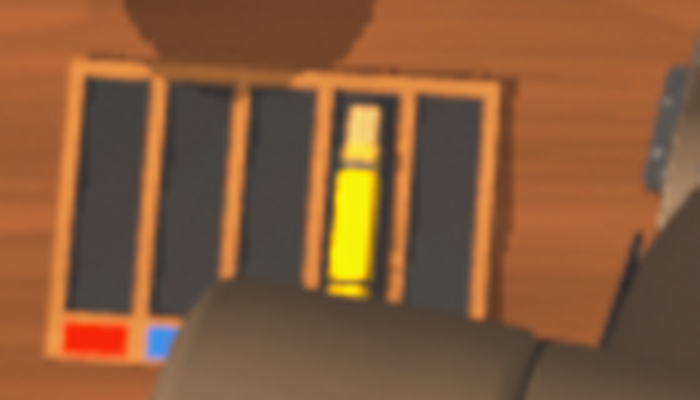

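The brush lies inside its slot (crop around (355,200)). The grip force dipped during the lift of the red tool, so I'll check for slip after moving.

>>> step_arm:
  plan:
    - [[-9,-37,0,-3,-1],[-18,-75,0,-6,-1],[-27,-112,0,-9,-1],[-36,-150,0,-9,-1],[-45,-187,0,-9,-1],[-54,-225,0,-9,-1],[-63,-262,0,-9,-1],[-72,-300,0,-9,-1]]

```text
t: 9.88
eef_pos: [455.9, 304.2, 81.0]
tcp_rot: [3.141, 0.001, -0.036]
ft_force: [1.8, 0.3, -1.5]
opening: 0.227
grip_force: 30.0
```

Run:
```python
from plan import *
s=env.state();print(s['eef_pos'],s['tcp_rot'],s['opening']*95,s['grip_force'])
X,Y,A=place('red'); p=move(X,Y,60,A)
```

```text
[455.91154717 304.19108692  80.96041973] [ 3.14118034e+00  8.53760243e-04 -3.63494309e-02] 21.523256854727194 29.997569918632507
row [  -7.9 -126.5   21.    -0.2]
```

>>> step_arm:
  plan:
    - [[-3,-40,4,0,-1],[-6,-80,10,0,-1],[-8,-122,20,0,-1],[-8,-124,20,0,-1],[-8,-124,20,0,-1],[-8,-124,20,0,-1]]

```text
t: 10.38
eef_pos: [452.7, 426.0, 60.8]
tcp_rot: [3.14, 0.001, -0.036]
ft_force: [-0.0, -0.1, -1.6]
opening: 0.23
grip_force: 30.0
```

Run:
```python
from plan import *
im,K,E=shot('wrist','w5.png'); M=masks(im)
s=env.state();print(s['eef_pos'],s['tcp_rot'],s['opening']*95,s['grip_force'])
z=s['eef_pos'][2]-13+24
X,Y,A=place('red'); q=proj(K,E,(X,Y,z)); b=blob(M['red'],*q,60); print(grip('',K,E,b,z))
p=move(X,Y,18,A)
```

```text
[453.07720645 425.52264207  61.24446683] [ 3.14072769e+00  9.67046829e-04 -3.68232058e-02] 22.01483990084875 29.998379945755005
(array([463.36709595, 426.23925781]), array([21., 53.]), np.float64(-0.037126063492358696))
row [-0.7 -5.4 43.2 -0.2]
```

View pics/w5.png

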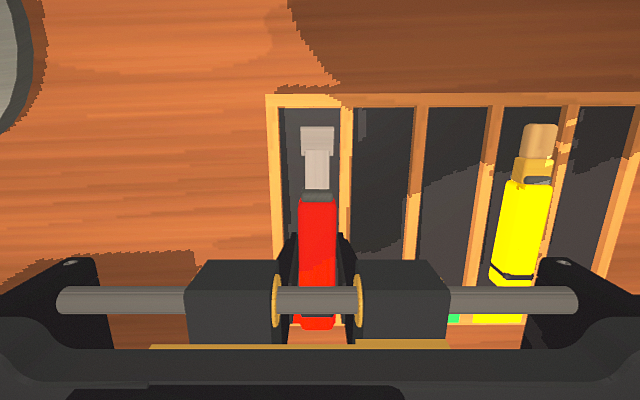

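The red tool is straight over the leftmost (red) slot at column 318, and the yellow one sits in its slot. Lowering in two stages.

>>> step_arm:
  plan:
    - [[-3,-5,18,0,-1],[-3,-5,34,0,-1],[-3,-5,38,0,-1],[-3,-5,41,0,-1],[-3,-5,41,0,-1]]

```text
t: 10.85
eef_pos: [450.9, 430.9, 20.8]
tcp_rot: [3.141, 0.0, -0.038]
ft_force: [-0.6, 0.7, -1.9]
opening: 0.229
grip_force: 30.0
```

>>> step_arm:
  plan:
    - [[0,0,2,0,-1],[0,0,2,0,-0.2],[0,0,2,0,-0.2],[0,0,2,0,-0.2],[0,0,2,0,-0.2],[0,0,2,0,-0.2],[0,0,2,0,-0.2]]

```text
t: 11.43
eef_pos: [450.5, 431.8, 18.9]
tcp_rot: [-3.141, -0.0, -0.036]
ft_force: [0.3, 0.4, 0.5]
opening: 0.4
grip_force: 0.0
```

>>> step_arm:
  plan:
    - [[0,0,-30,0,-0.2],[0,0,-70,0,0],[0,0,-85,0,0.1],[20,30,-85,0,0.1],[20,70,-85,0,0.1],[20,110,-85,0,0.1],[20,150,-85,0,0.1],[20,190,-85,0,0.1]]

```text
t: 12.1
eef_pos: [463.1, 239.6, 103.8]
tcp_rot: [-3.141, -0.0, -0.036]
ft_force: [1.9, -0.0, 0.7]
opening: 0.551
grip_force: 0.0
```

Run:
```python
from plan import *
im,K,E=shot('top','top4.png'); M=masks(im)
for n in('white','blue'):
    x,y,a=G[n]; q=proj(K,E,(x,y,24)); b=blob(M[n],*q,30)
    if b is not None: print(n,grip(n,K,E,b))
s=env.state();print(s['eef_pos'],s['tcp_rot'],s['opening']*95,s['grip_force'])
x,y,a=pick('white'); p=move(x,y,90,a); p=move(x,y,11,a,p)
```

```text
white (array([ 404.23675537, -189.05326843]), array([123.,  23.]), np.float64(0.15808282881736568))
blue (array([ 364.66802979, -310.79174805]), array([82., 23.]), np.float64(0.3719730305151825))
[462.30147102 234.3348751  103.60656115] [ 3.13994903e+00  1.85493910e-03 -3.80257171e-02] 52.10130037821629 0.0
row [-52.  426.8  13.6 -10.3]
row [ 0.  0. 79. -0.]
```

>>> step_arm:
  plan:
    - [[-5,39,2,0,0.1],[-9,78,4,0,0.1],[-14,117,6,0,0.1],[-19,156,8,-3,0.1],[-24,195,10,-6,0.1],[-28,234,12,-8,0.1],[-33,273,13,-10,0.1],[-38,312,13,-10,0.1]]

```text
t: 12.82
eef_pos: [413.7, -70.9, 90.7]
tcp_rot: [3.142, -0.0, 0.141]
ft_force: [0.8, -0.1, 0.2]
opening: 0.548
grip_force: 0.0
```

```bash
sed -i "s/'white':(384.2,-191.6,.142)/'white':(384.4,-192,.15)/" plan.py
python3 - <<'E'
from plan import *
s=env.state();print(s['eef_pos'],s['tcp_rot'],s['opening']*95,s['grip_force'])
x,y,a=pick('white'); p=move(x,y,90,a); p=move(x,y,11,a,p)
E
```

```text
[413.71263851 -70.89772919  90.69327639] [ 3.14155913e+00 -2.63315304e-04  1.40695677e-01] 52.06162770818757 0.0
row [-36.  115.7   0.7  -0.5]
row [ 0.  0. 79. -0.]
```

>>> step_arm:
  plan:
    - [[-12,38,0,0,0.1],[-24,76,0,0,0.1],[-36,112,0,0,0.1],[-36,112,0,0,0.1],[-36,112,0,0,0.1],[-36,112,0,0,0.1]]

```text
t: 13.32
eef_pos: [393.9, -184.9, 90.6]
tcp_rot: [-3.141, 0.0, 0.137]
ft_force: [0.2, -0.0, -0.1]
opening: 0.548
grip_force: 0.0
```

Run:
```python
from plan import *
im,K,E=shot('wrist','w6.png'); M=masks(im)
s=env.state();print(s['eef_pos'],s['tcp_rot'],s['opening']*95)
x,y,a=G['white']; q=proj(K,E,(x+20,y+3,24)); b=blob(M['white'],*q,60); print(grip('',K,E,b))
x,y,a=pick('white'); p=move(x,y,11,a)
```

```text
[ 394.02448074 -184.32774549   90.67029663] [-3.14123537e+00  1.96132296e-04  1.38771866e-01] 51.9249394171109
(array([ 414.25112915, -187.56506348]), array([106.,  22.]), np.float64(0.14074679860916994))
row [-0.6  6.2 79.7 -0.6]
```

>>> step_arm:
  plan:
    - [[-1,6,38,0,0.1],[-1,6,79,0,0.1],[-1,6,79,0,0.1],[-1,6,79,0,-1],[-1,6,79,0,-1],[-1,6,79,0,-1],[-1,6,79,0,-1],[-1,6,79,0,-1]]

```text
t: 14.03
eef_pos: [394.6, -191.5, 13.5]
tcp_rot: [3.139, -0.003, 0.139]
ft_force: [0.9, 0.6, -1.2]
opening: 0.259
grip_force: 0.0
```

>>> step_arm:
  plan:
    - [[0,0,0,0,-1],[0,0,0,0,-1],[0,0,0,0,-1],[0,0,0,0,-1],[0,0,-15,0,-1],[0,0,-40,0,-1],[0,0,-70,0,-1],[0,0,-70,0,-1]]

```text
t: 14.7
eef_pos: [395.2, -192.1, 86.0]
tcp_rot: [3.137, -0.005, 0.138]
ft_force: [0.3, 0.0, -0.5]
opening: 0.228
grip_force: 30.0
```

Run:
```python
from plan import *
s=env.state();print(s['eef_pos'],s['tcp_rot'],s['opening']*95,s['grip_force'])
X,Y,A=place('white'); p=move(X,Y,80,A); p=move(X,Y,18,A,p)
```

```text
[ 395.23263719 -192.07350718   86.02581237] [ 3.13719245 -0.00499236  0.13818507] 21.63465641475649 29.99587118625641
row [ 107.5 -404.2    6.     9.8]
row [ 0.  0. 62. -0.]
```

>>> step_arm:
  plan:
    - [[10,-38,0,0,-1],[20,-76,0,2,-1],[30,-114,0,4,-1],[40,-152,0,6,-1],[50,-190,0,8,-1],[60,-228,0,10,-1],[70,-266,0,10,-1],[80,-300,0,10,-1]]

```text
t: 15.37
eef_pos: [431.5, 119.2, 82.0]
tcp_rot: [-3.141, -0.001, -0.036]
ft_force: [1.4, -0.3, -1.7]
opening: 0.229
grip_force: 30.0
```

Run:
```python
from plan import *
s=env.state();print(s['eef_pos'],s['tcp_rot'],s['opening']*95,s['grip_force'])
X,Y,A=place('white'); p=move(X,Y,60,A)
```

```text
[431.50136599 119.22219118  82.00046197] [-3.14135369e+00 -7.84210564e-04 -3.62773078e-02] 21.777364953742364 29.99519258737564
row [  10.7 -104.3   22.    -0.2]
```

>>> step_arm:
  plan:
    - [[4,-38,4,0,-1],[8,-76,10,0,-1],[11,-102,20,0,-1],[11,-102,20,0,-1],[11,-102,20,0,-1],[11,-102,20,0,-1]]

```text
t: 15.87
eef_pos: [446.1, 218.0, 61.8]
tcp_rot: [3.141, 0.0, -0.036]
ft_force: [-0.6, 0.0, -1.1]
opening: 0.227
grip_force: 30.0
```

Run:
```python
from plan import *
im,K,E=shot('wrist','w7.png'); M=masks(im)
s=env.state();print(s['eef_pos'],s['tcp_rot'],s['opening']*95,s['grip_force'])
z=s['eef_pos'][2]-13+24
X,Y,A=place('white'); q=proj(K,E,(X+20,Y,z)); b=blob(M['white'],*q,80); print(grip('',K,E,b,z))
p=move(X,Y,19,A)
```

```text
[446.31478723 217.64013964  61.95470789] [ 3.14157156e+00  4.61609349e-05 -3.70452647e-02] 21.632544684772135 29.995895326137543
(array([474.83557129, 217.57444763]), array([21., 91.]), np.float64(-0.033950776524656945))
row [-0.5 -5.4 43.  -0.2]
```

>>> step_arm:
  plan:
    - [[-1,-5,18,0,-1],[-1,-5,34,0,-1],[-1,-5,40,0,-1],[-1,-5,43,0,-1],[-1,-5,43,0,-1]]

```text
t: 16.33
eef_pos: [445.8, 222.6, 19.3]
tcp_rot: [3.141, 0.0, -0.038]
ft_force: [0.2, 0.2, -1.7]
opening: 0.227
grip_force: 30.0
```

>>> step_arm:
  plan:
    - [[0,0,0,0,-1],[0,0,0,0,-0.2],[0,0,0,0,-0.2],[0,0,0,0,-0.2],[0,0,0,0,-0.2],[0,0,0,0,-0.2],[0,0,0,0,-0.2]]

```text
t: 16.92
eef_pos: [445.7, 223.5, 18.7]
tcp_rot: [-3.141, -0.0, -0.036]
ft_force: [-0.8, 0.2, -0.0]
opening: 0.402
grip_force: 0.0
```

>>> step_arm:
  plan:
    - [[0,0,-30,0,-0.2],[0,0,-70,0,0],[0,35,-85,0,0.1],[0,75,-85,0,0.1],[0,115,-85,0,0.1],[0,155,-85,0,0.1],[0,195,-85,0,0.1],[0,235,-85,0,0.1]]

```text
t: 17.58
eef_pos: [436.7, -13.0, 103.8]
tcp_rot: [-3.142, -0.0, -0.036]
ft_force: [1.3, 0.7, -0.1]
opening: 0.548
grip_force: 0.0
```

Run:
```python
from plan import *
im,K,E=shot('top','top5.png'); M=masks(im)
for n in('white','blue'):
    x,y,a=G[n]; q=proj(K,E,(x,y,24)); b=blob(M[n],*q,30)
    if b is not None: print(n,grip(n,K,E,b))
s=env.state();print(s['eef_pos'],s['tcp_rot'],s['opening']*95,s['grip_force'])
x,y,a=pick('blue'); p=move(x,y,90,a); p=move(x,y,11,a,p)
u,v=proj(K,E,(457,320,30)); u,v=int(u),int(v)
cv2.imwrite('pics/c6.png',cv2.resize(im[v-40:v+40,u-70:u+70],None,fx=5,fy=5,interpolation=cv2.INTER_CUBIC))
```

```text
blue (array([ 364.66802979, -310.79174805]), array([82., 23.]), np.float64(0.3719730305151825))
[437.10825883 -18.44479789 103.77811491] [ 3.14079031e+00 -9.06510036e-04 -3.96710873e-02] 52.38581877622554 0.0
row [-51.6 291.   13.8 -23.6]
row [ 0.  0. 79. -0.]
```

View pics/c6.png

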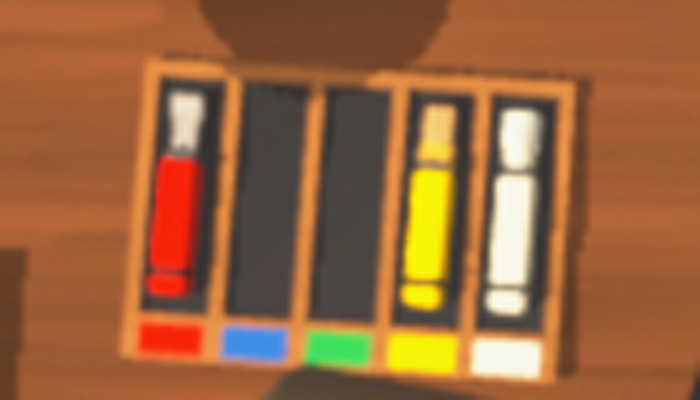

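Red, yellow and white lie in their slots. Next is blue.

>>> step_arm:
  plan:
    - [[-6,37,2,-3,0.1],[-13,74,4,-6,0.1],[-19,111,6,-9,0.1],[-26,147,8,-12,0.1],[-32,184,10,-15,0.1],[-39,220,12,-18,0.1],[-45,255,14,-21,0.1],[-52,288,14,-24,0.1]]

```text
t: 18.3
eef_pos: [374.0, -299.1, 89.4]
tcp_rot: [-3.141, 0.0, 0.385]
ft_force: [0.2, -0.1, 0.2]
opening: 0.552
grip_force: 0.0
```

>>> step_arm:
  plan:
    - [[0,0,0,0,0.1],[0,0,0,0,0.1]]

```text
t: 18.47
eef_pos: [374.1, -298.3, 89.4]
tcp_rot: [-3.141, 0.0, 0.379]
ft_force: [-0.6, 0.5, 0.2]
opening: 0.551
grip_force: 0.0
```

Run:
```python
from plan import *
im,K,E=shot('wrist','w8.png'); M=masks(im)
s=env.state();print(s['eef_pos'],s['tcp_rot'],s['opening']*95)
x,y,a=G['blue']; q=proj(K,E,(x+20,y+3,24)); b=blob(M['blue'],*q,60); print(grip('',K,E,b))
x,y,a=pick('blue'); p=move(x,y,11,a)
```

```text
[ 374.32245262 -297.12215537   89.46385632] [-3.14079414e+00  1.41459718e-04  3.80470758e-01] 52.35849307762254
(array([ 376.06182861, -308.16247559]), array([69., 21.]), np.float64(0.37778544617330767))
row [-4.   9.2 78.5  0.5]
```

>>> step_arm:
  plan:
    - [[-4,10,38,0,0.1],[-4,10,78,0,0.1],[-4,10,78,0,0.1],[-4,10,78,0,-1],[-4,10,78,0,-1],[-4,10,78,0,-1],[-4,10,78,0,-1],[-4,10,78,0,-1]]

```text
t: 19.18
eef_pos: [375.3, -308.3, 13.4]
tcp_rot: [3.139, -0.001, 0.383]
ft_force: [-0.6, 0.6, -0.4]
opening: 0.255
grip_force: 0.0
```

>>> step_arm:
  plan:
    - [[0,0,0,0,-1],[0,0,0,0,-1],[0,0,0,0,-1],[0,0,0,0,-1],[0,0,-15,0,-1],[0,0,-40,0,-1],[0,0,-70,0,-1],[0,0,-70,0,-1]]

```text
t: 19.85
eef_pos: [376.0, -309.3, 86.2]
tcp_rot: [3.135, -0.002, 0.383]
ft_force: [1.0, 0.0, -1.1]
opening: 0.23
grip_force: 30.0
```

Run:
```python
from plan import *
s=env.state();print(s['eef_pos'],s['tcp_rot'],s['opening']*95,s['grip_force'])
X,Y,A=place('blue'); p=move(430,0,82,A); p=move(X,Y,80,A,p)
```

```text
[ 375.96484064 -309.25328159   86.17324667] [ 3.13544528e+00 -2.46605764e-03  3.82504297e-01] 21.83193307870977 29.977930784225464
row [ 165.6 -266.7    4.2   23.8]
row [   8.3 -379.3    2.    -0. ]
```

>>> step_arm:
  plan:
    - [[22,-35,0,2,-1],[44,-70,0,6,-1],[65,-105,0,10,-1],[87,-140,0,14,-1],[108,-175,0,18,-1],[130,-210,0,22,-1],[151,-244,0,24,-1],[166,-267,0,24,-1]]

```text
t: 20.52
eef_pos: [428.8, 4.5, 81.9]
tcp_rot: [-3.141, -0.0, -0.038]
ft_force: [-0.2, -0.2, -0.8]
opening: 0.227
grip_force: 30.0
```

>>> step_arm:
  plan:
    - [[1,-38,0,0,-1],[2,-77,0,0,-1],[3,-115,0,0,-1],[4,-154,0,0,-1],[5,-192,0,0,-1],[6,-231,0,0,-1],[7,-270,0,0,-1],[7,-305,0,0,-1]]

```text
t: 21.18
eef_pos: [446.8, 308.6, 81.9]
tcp_rot: [-3.141, -0.001, -0.036]
ft_force: [0.1, -1.2, -1.9]
opening: 0.228
grip_force: 30.0
```

Run:
```python
from plan import *
s=env.state();print(s['eef_pos'],s['tcp_rot'],s['opening']*95,s['grip_force'])
X,Y,A=place('blue'); p=move(X,Y,60,A)
```

```text
[446.83198256 308.59723781  81.90668635] [-3.14112150e+00 -6.61526473e-04 -3.58484996e-02] 21.642323281181646 29.977394342422485
row [  1.5 -70.3  21.9  -0.2]
```

>>> step_arm:
  plan:
    - [[1,-35,8,0,-1],[1,-66,20,0,-1],[1,-66,20,0,-1],[1,-66,20,0,-1],[1,-66,20,0,-1]]

```text
t: 21.6
eef_pos: [450.1, 371.6, 61.6]
tcp_rot: [3.141, 0.001, -0.036]
ft_force: [-1.1, -1.0, -3.1]
opening: 0.228
grip_force: 30.0
```

Run:
```python
from plan import *
im,K,E=shot('wrist','w9.png'); M=masks(im)
s=env.state();print(s['eef_pos'],s['tcp_rot'],s['opening']*95,s['grip_force'])
z=s['eef_pos'][2]-13+24
X,Y,A=place('blue'); q=proj(K,E,(X+20,Y,z)); b=blob(M['blue'],*q,80); print(grip('',K,E,b,z))
p=move(X,Y,19,A)
```

```text
[450.44557949 371.23145488  61.91292753] [ 3.14140072e+00  1.83743632e-04 -3.69011596e-02] 21.550983063533884 29.97788518667221
(array([460.44488525, 371.69525146]), array([21., 53.]), np.float64(-0.05383952986147733))
row [ 0.1 -7.6 42.9 -0.2]
```

>>> step_arm:
  plan:
    - [[0,-7,18,0,-1],[0,-7,34,0,-1],[0,-7,40,0,-1],[0,-7,43,0,-1],[0,-7,43,0,-1]]

```text
t: 22.07
eef_pos: [451.0, 378.2, 19.5]
tcp_rot: [3.141, 0.0, -0.037]
ft_force: [-0.2, -0.4, -1.0]
opening: 0.227
grip_force: 30.0
```

>>> step_arm:
  plan:
    - [[0,0,0,0,-1],[0,0,0,0,-0.2],[0,0,0,0,-0.2],[0,0,0,0,-0.2],[0,0,0,0,-0.2],[0,0,0,0,-0.2],[0,0,0,0,-0.2]]

```text
t: 22.65
eef_pos: [450.8, 379.1, 18.7]
tcp_rot: [-3.142, -0.0, -0.036]
ft_force: [-0.3, -0.2, -0.2]
opening: 0.402
grip_force: 0.0
```

>>> step_arm:
  plan:
    - [[0,0,-30,0,-0.2],[0,0,-70,0,-0.5],[0,35,-105,0,-1],[0,75,-125,0,-1],[0,115,-125,0,-1],[0,155,-125,0,-1],[0,195,-125,0,-1],[0,235,-125,0,-1]]

```text
t: 23.32
eef_pos: [441.9, 145.4, 144.1]
tcp_rot: [-3.141, -0.001, -0.036]
ft_force: [1.0, -0.3, 0.2]
opening: 0.012
grip_force: 0.0
```

Run:
```python
from plan import *
im,K,E=shot('top','top6.png')
s=env.state();print(s['eef_pos'],s['tcp_rot'],s['opening']*95,s['grip_force'])
a=im[105:245,170:500]
cv2.imwrite('pics/c7.png',cv2.resize(a,None,fx=2.4,fy=2.4,interpolation=cv2.INTER_CUBIC))
im,K,E=shot('scene'); cv2.imwrite('pics/c8.png',cv2.resize(im[90:270,130:350],None,fx=3,fy=3,interpolation=cv2.INTER_CUBIC))
```

```text
[441.38100051 140.0604057  143.77533358] [ 3.14039377e+00  7.54069332e-04 -3.85911282e-02] 0.4008219784429621 0.0
```

View pics/c7.png

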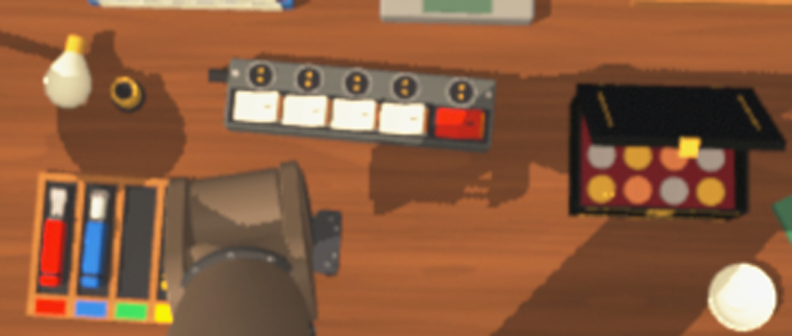

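View pics/c8.png

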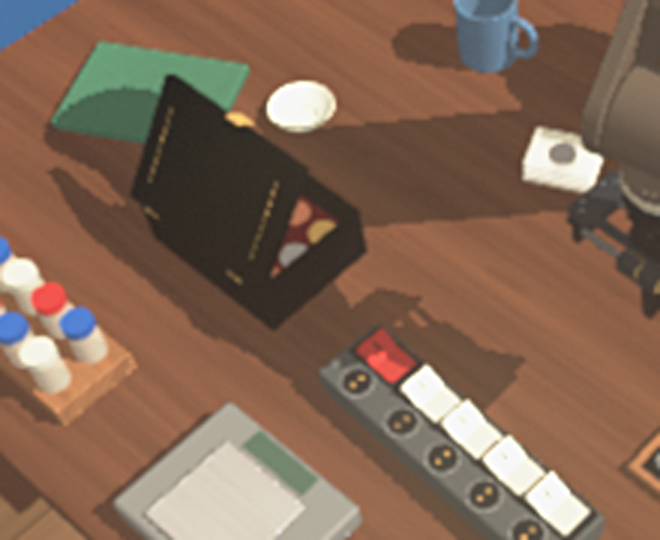

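The blue magnet is in its slot. The lid's front edge shows at (598..783,145) in the top crop and (172,73)–(310,178) in the scene crop, so I can triangulate it.

Run:
```python
from plan import *
def P(n):
    c=env.get_calibration(n); K,E=np.array(c['K']),np.array(c['extrinsics']); D=np.diag([1,-1,-1]); return K@D@E[:3]
for t,s in(((783,146),(172,73)),((596,145),(310,178))):
    t=np.array(t)/2.4+[170,105]; s=np.array(s)/3+[130,90]
    X=cv2.triangulatePoints(P('top'),P('scene'),t.reshape(2,1).astype(float),s.reshape(2,1).astype(float)); print((X[:3]/X[3]).ravel().round())
c=env.get_calibration('top'); K,E=np.array(c['K']),np.array(c['extrinsics'])
for u,v,z,n in((571,215,70,'front-left'),(747,215,70,'front-right'),(690,148,200,'latch')): print(n,ray(K,E,u/2.4+170,v/2.4+105,z).round())
# rocker and housing geometry: white rockers / red at z~48, outlets z=40
for u,v in((257,107),(305,111),(354,115),(403,120),(459,123)): print('sw',ray(K,E,u/2.4+170,v/2.4+105,48).round())
for u,v in((260,76),(308,80),(356,83),(404,88),(461,92)): print('out',ray(K,E,u/2.4+170,v/2.4+105,40).round())
for u,v in((229,60),(494,80),(491,150),(228,127)): print('corner',ray(K,E,u/2.4+170,v/2.4+105,40).round())
p=move(560,-331,250,0)
print(env.state()['joints'])
```

```text
[ 566. -443.  199.]
[ 564. -233.  178.]
front-left [ 499. -225.   70.]
front-right [ 504. -442.   70.]
latch [ 561. -338.  200.]
sw [630. 172.  48.]
sw [627. 110.  48.]
sw [623.  48.  48.]
sw [618. -15.  48.]
sw [616. -86.  48.]
out [673. 170.  40.]
out [669. 108.  40.]
out [667.  47.  40.]
out [661. -15.  40.]
out [658. -88.  40.]
corner [693. 211.  40.]
corner [ 675. -130.   40.]
corner [ 584. -128.   40.]
corner [605. 209.  40.]
row [ 137.5  468.4 -106.1   -2.4]
[ 1.70218320e-01  3.65582878e-01  2.02137611e+00 -5.98084666e-04
  7.55133054e-01  1.78274893e+00]
```

>>> step_arm:
  plan:
    - [[10,30,-20,0,-1],[23,65,-42,0,-1],[35,100,-65,0,-1],[48,136,-88,0,-1],[60,172,-100,0,-1],[73,210,-100,0,-1],[85,248,-100,0,-1],[98,286,-100,0,-1]]

```text
t: 24.08
eef_pos: [530.4, -143.9, 244.2]
tcp_rot: [3.141, -0.001, -0.036]
ft_force: [0.9, 0.5, 0.7]
opening: 0.003
grip_force: 0.0
```

>>> step_arm:
  plan:
    - [[13,38,0,0,-1],[26,76,0,0,-1],[40,115,0,0,-1],[53,153,0,0,-1],[64,185,0,0,-1],[64,185,0,0,-1],[64,185,0,0,-1]]

```text
t: 24.67
eef_pos: [587.3, -330.5, 242.5]
tcp_rot: [-3.141, 0.001, -0.038]
ft_force: [0.3, -0.1, -0.2]
opening: 0.006
grip_force: 0.0
```

Run:
```python
from plan import *
s=env.state();print(s['eef_pos'],s['tcp_rot'],s['opening'],s['ft_force'])
w=s['tcp_rot'][2]
for x,z in((585,200),(580,185),(568,175),(556,166),(544,152),(533,136),(523,112),(520,95),(520,84)):
    move(x,-335,z,w)
```

```text
[ 587.32228468 -330.46375348  242.51283422] [-3.14069035e+00  1.01127825e-03 -3.79819789e-02] 0.005841984443191422 [ 0.30610773 -0.14451601 -0.22742332]
row [-2.1  4.6 42.5 -0. ]
row [-7.1  4.8 57.5 -0. ]
row [-19.1   5.3  67.5  -0. ]
row [-31.1   5.7  76.5  -0. ]
row [-43.1   6.2  90.5  -0. ]
row [-54.1   6.6 106.5  -0. ]
row [-64.1   7.  130.5  -0. ]
row [-67.1   7.1 147.5  -0. ]
row [-67.1   7.1 158.5  -0. ]
```

>>> step_arm:
  plan:
    - [[-2,5,30,0,-1],[-5,5,52,0,-1],[-12,5,62,0,-1],[-20,5,68,0,-1],[-31,5,77,0,-1],[-43,6,90,0,-1]]

```text
t: 25.17
eef_pos: [544.8, -332.3, 154.4]
tcp_rot: [3.141, -0.003, -0.035]
ft_force: [2.9, -0.4, 0.4]
opening: 0.007
grip_force: 0.9
```

>>> step_arm:
  plan:
    - [[-6,0,8,0,-1],[-11,0,16,0,-1],[-16,0,28,0,-1],[-21,0,40,0,-1],[-23,0,50,0,-1],[-24,0,57,0,-1],[-24,0,62,0,-1]]

```text
t: 25.75
eef_pos: [519.8, -332.7, 90.9]
tcp_rot: [-3.141, 0.001, -0.036]
ft_force: [-0.9, 0.0, 1.5]
opening: 0.004
grip_force: 0.7
```

Run:
```python
from plan import *
s=env.state();print(s['eef_pos'],s['tcp_rot'],s['ft_force'])
```

```text
[ 519.7537025  -332.67432533   90.90991306] [-3.14087645e+00  9.92333330e-04 -3.60981443e-02] [-0.91295245  0.00547834  1.45865648]
```

>>> step_arm:
  plan:
    - [[0,0,2,0,-1],[0,0,4,0,-1],[0,0,4,0,-1]]

```text
t: 26.0
eef_pos: [520.1, -333.1, 87.5]
tcp_rot: [-3.141, 0.0, -0.036]
ft_force: [-0.7, 0.3, 0.3]
opening: 0.004
grip_force: 0.0
```

>>> step_arm:
  plan:
    - [[0,0,1,0,-1],[0,0,2,0,-1],[0,0,2,0,-1]]

```text
t: 26.25
eef_pos: [520.2, -333.2, 86.3]
tcp_rot: [3.141, -0.001, -0.036]
ft_force: [-1.8, 1.0, 4.3]
opening: 0.007
grip_force: 2.2
```

>>> step_arm:
  plan:
    - [[0,0,1,0,-1],[0,0,2,0,-1],[0,0,2,0,-1]]

```text
t: 26.5
eef_pos: [520.3, -333.3, 86.1]
tcp_rot: [3.14, -0.002, -0.036]
ft_force: [-6.3, 4.7, 22.4]
opening: 0.003
grip_force: 11.1
```

>>> step_arm:
  plan:
    - [[0,0,1,0,-1],[0,0,2,0,-1],[0,0,2,0,-1]]

```text
t: 26.75
eef_pos: [520.3, -333.3, 85.9]
tcp_rot: [3.14, -0.002, -0.036]
ft_force: [-11.2, 6.7, 40.6]
opening: 0.008
grip_force: 20.0
```

>>> step_arm:
  plan:
    - [[0,0,-30,0,-1],[0,0,-70,0,-1],[10,-30,-100,0,-1],[25,-70,-120,0,-1],[35,-110,-130,0,-1],[45,-150,-130,0,-1],[50,-190,-130,1,-1],[55,-230,-130,1,-1]]

```text
t: 27.42
eef_pos: [583.0, -107.9, 212.3]
tcp_rot: [3.141, -0.001, -0.055]
ft_force: [-0.0, -0.1, -0.4]
opening: 0.002
grip_force: 0.0
```

>>> step_arm:
  plan:
    - [[0,-40,0,0,-1],[0,-80,0,0,-1],[0,-110,0,0,-1],[0,-110,0,0,-1],[0,-110,0,0,-1]]

```text
t: 27.83
eef_pos: [588.6, 1.6, 211.9]
tcp_rot: [3.142, -0.001, -0.051]
ft_force: [0.2, -0.0, -1.0]
opening: 0.005
grip_force: 0.0
```

Run:
```python
from plan import *
s=env.state();print(s['eef_pos'],s['tcp_rot'],s['opening'],s['ft_force'])
shot('wrist','w10.png'); im,K,E=shot('top','top7.png')
cv2.imwrite('pics/c9.png',cv2.resize(im[105:245,170:500],None,fx=2.4,fy=2.4,interpolation=cv2.INTER_CUBIC))
```

```text
[588.56158083   1.62846549 211.9253716 ] [ 3.14155675e+00 -6.21998878e-04 -5.09172185e-02] 0.00545091907194854 [ 0.22306072 -0.02667246 -1.03483555]
```

View pics/w10.png

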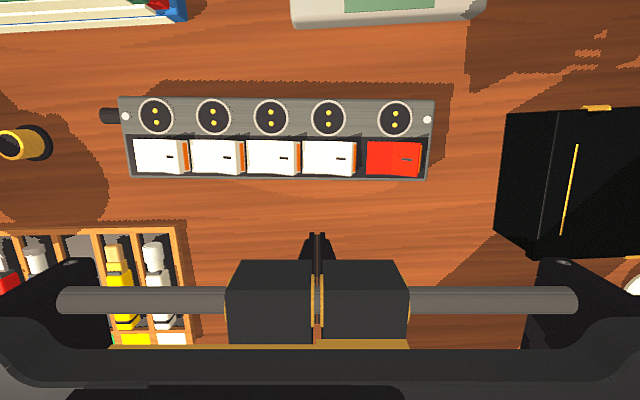

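View pics/c9.png

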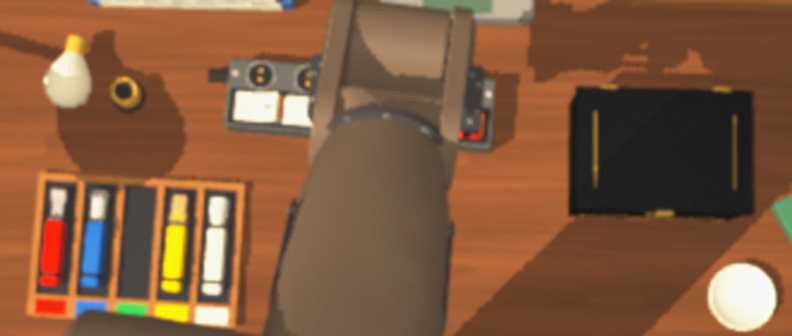

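Lid shut, all four tools in slots. The wrist view shows the strip: outlets at (156,117)…(394,118), rockers at row ~158. I refine the strip's pose from this.

Run:
```python
from plan import *
c=env.get_calibration('wrist'); K,E=np.array(c['K']),np.array(c['extrinsics'])
R=lambda u,v,z:ray(K,E,u,v,z)[:2]
o=np.array([R(u,v,40) for u,v in((156,117),(213.5,117.5),(270.5,118),(328.5,118.5),(394.5,119))]); print(o.round())
for u,v in((118,97),(434,98),(428,180),(131,180)): print('corner',R(u,v,40).round())
yl=np.array([130,68,6,-56,-128]); d=np.polyfit(yl,o,1); print('axis',d[0],'at y0',d[1])
print('rocker front/rear edges', R(275,139,46).round(),R(275,174,44).round())
yaw=-.055; C=np.array([621.5,40.5]); Y=np.array([.055,.9985])
s=C+Y*150; e=C-Y*84
print(s,e); p=move(*s,100,yaw); p=move(*s,45.5,yaw,p); p=move(*e,45.5,yaw,p)
```

```text
[[676. 169.]
 [672. 107.]
 [669.  46.]
 [665. -17.]
 [660. -88.]]
corner [699. 205.]
corner [ 679. -130.]
corner [ 591. -128.]
corner [609. 212.]
axis [0.06276343 0.99781526] at y0 [668.12322005  39.3280377 ]
rocker front/rear edges [646.  42.] [608.  46.]
[629.75  190.275] [616.88  -43.374]
row [ 3.090e+01 -1.926e+02  1.118e+02  1.000e-01]
row [ 0.   0.  54.5 -0. ]
row [ -0. 234.   0.  -0.]
```

>>> step_arm:
  plan:
    - [[6,-36,0,0,-1],[12,-72,0,0,-1],[18,-108,20,0,-1],[24,-144,50,0,-1],[30,-178,80,0,-1],[34,-190,112,0,-1],[34,-190,112,0,-1],[34,-190,112,0,-1]]

```text
t: 28.6
eef_pos: [632.2, 187.3, 97.5]
tcp_rot: [3.141, 0.004, -0.054]
ft_force: [0.3, -0.0, -0.1]
opening: 0.004
grip_force: 0.0
```

Run:
```python
from plan import *
s=env.state();print(s['eef_pos'],s['tcp_rot'],s['opening'],s['ft_force'])
y=s['tcp_rot'][2]
p=move(632.6,189.7,46,y)
p=move(619.2,-43.8,46,y,p)
```

```text
[632.1884153  187.30229895  97.5126604 ] [ 3.14056661  0.00379854 -0.05395389] 0.00420955732360238 [ 0.27348635 -0.00142803 -0.05860139]
row [ 0.3 -2.4 51.5 -0. ]
row [ -0.8 233.9   0.   -0. ]
```

>>> step_arm:
  plan:
    - [[0,-1,20,0,-1],[0,-1,40,0,-1],[0,-1,50,0,-1],[0,-1,52,0,-1],[0,-1,52,0,-1],[0,-1,52,0,-1]]

```text
t: 29.1
eef_pos: [633.6, 188.4, 49.3]
tcp_rot: [-3.141, -0.002, -0.055]
ft_force: [-0.2, 0.0, 1.2]
opening: 0.003
grip_force: 0.0
```

>>> step_arm:
  plan:
    - [[0,0,2,0,-1],[0,0,3.5,0,-1],[0,0,3.5,0,-1]]

```text
t: 29.35
eef_pos: [632.8, 189.0, 44.5]
tcp_rot: [-3.141, -0.001, -0.054]
ft_force: [-0.1, 0.0, 1.7]
opening: 0.006
grip_force: 0.0
```

>>> step_arm:
  plan:
    - [[0,15,0,0,-1],[0,30,0,0,-1],[0,45,0,0,-1],[0,60,0,0,-1],[0,75,0,0,-1],[0,90,0,0,-1],[0,105,0,0,-1],[0,118,0,0,-1]]

```text
t: 30.02
eef_pos: [626.1, 69.1, 44.1]
tcp_rot: [3.141, 0.0, -0.054]
ft_force: [-1.0, 0.4, 0.2]
opening: 0.006
grip_force: 0.0
```

>>> step_arm:
  plan:
    - [[0,15,0,0,-1],[0,30,0,0,-1],[0,45,0,0,-1],[0,60,0,0,-1],[0,75,0,0,-1],[0,90,0,0,-1],[0,105,0,0,-1],[0,112,0,0,-1]]

```text
t: 30.68
eef_pos: [620.2, -42.9, 44.2]
tcp_rot: [3.141, -0.0, -0.055]
ft_force: [0.2, 0.2, 1.2]
opening: 0.001
grip_force: 0.5
```

>>> step_arm:
  plan:
    - [[0,0,0,0,-1],[0,1,0,0,-1]]

```text
t: 30.85
eef_pos: [620.2, -42.2, 44.1]
tcp_rot: [3.142, 0.0, -0.055]
ft_force: [-0.1, 0.1, 0.6]
opening: 0.001
grip_force: 0.5
```

>>> step_arm:
  plan:
    - [[0,0,-20,0,-1],[0,0,-60,0,-1],[0,0,-100,0,-1],[-10,0,-140,0,-1],[-30,0,-165,0,-1],[-30,0,-165,0,-1]]

```text
t: 31.35
eef_pos: [589.8, -39.3, 214.5]
tcp_rot: [3.141, -0.007, -0.053]
ft_force: [0.6, 0.4, -0.3]
opening: 0.001
grip_force: 0.0
```

Run:
```python
from plan import *
s=env.state();print(s['eef_pos'],s['ft_force'],s['t'])
w,_,_=shot('wrist','w11.png'); sc,_,_=shot('scene','s11.png'); t,_,_=shot('top','top8.png')
f=lambda a,k:cv2.resize(a,k,interpolation=cv2.INTER_CUBIC)
A=np.vstack([f(w[80:280,:],(800,250)),np.hstack([f(sc[100:300,210:420],(380,350)),f(t[105:255,170:510],(420,350))])])
cv2.imwrite('pics/fin.png',A)
```

```text
[589.78088075 -39.32560559 214.5287366 ] [ 0.62476183  0.36077882 -0.28318012] 31.35
```

View pics/fin.png

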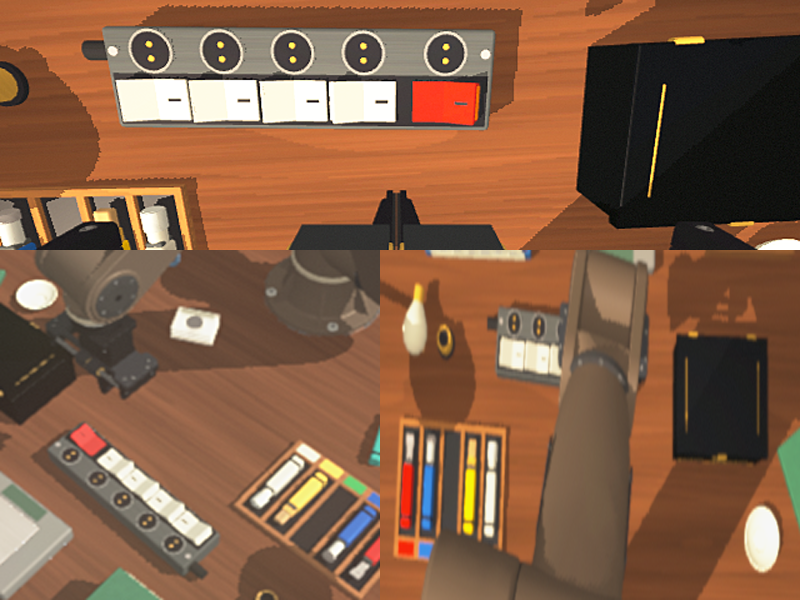

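All four white rockers have flipped: their orange -y ends are hidden, while red still shows its own. The lid is shut, the tools are in their slots, and the dish, socket and bulb haven't moved.

```bash
python3 -c "
from cell import env
print(env.job_done())"
```

```text
the job is handed in; nothing more can be done
None
```

The job is handed in at about 31 s. The four tools left out (red, blue, yellow, white; no loupe) are in their slots, the lid is shut, and the four white rockers went off in one drag with the red alarm switch left on; the last pictures confirm this, but no verdict came back.

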